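# Close a watch tin with its nested lids and lift off the outer lid

## Robot

A 6-joint arm with a two-finger parallel gripper is mounted at the origin on the work surface. World frame = base frame: x ahead of the robot, y to its left, z up, the work surface at z = 0. Lengths are in m, angles in rad, forces in N, time in s.
With the tool pointing down it reaches from about 0.2 to 0.875 m from the base axis. Payload 3.4 kg.
Tool frame: the origin (TCP) lies midway between the tips of the shut fingers; the grasp point (between the pads) lies 19 mm behind it (arm.tcp_to_grasp is the distance from the TCP to the grasp point, in m); z points along the fingers, y is the line along which they close (so a half turn about z gives the same grasp; the last joint's range is limited). The gripper opens to 94 mm and grips with 3 to 60 N. Pads are 16 mm wide; open, the fingers measure 119 mm over their backs; the gripper's body (75 mm by 177 mm) begins 78 mm behind the grasp point.
Start: joints at [-0.121, 0.276, 1.505, -0, 1.361, -0.121], TCP at [0.575, -0, 0.205] pointing down, gripper open.
Joint ranges: [-2.89, 2.89], [-0.75, 2.08], [0.22, 2.7], [-1.18, 4.32], [0.11, 2.71], [-2.7, 2.7]. Speed limits (rad/s): [2.57, 2.57, 3.14, 3.14, 3.14, 3.14].

## Interface

Orientations are given as a unit quaternion [w, x, y, z].
In Python, from bench import arm, vision, job gives the robot as it stands.
- The arm moves only by the tool apply_moves, never from a script. Its argument "steps" is a list of rows, each a list of 4 numbers: the shift along the tool's x, y, z in cm, then the turn about the tool's z in rad. A call has 1 to 5 rows; each row shifts and turns the commanded pose from where the row before left it, along the tool's axes as they then stand; what a row does not reach is not made up. A row lasts 1/12 s, in which the tool goes at most 41.7 mm and 7.16 degrees, less where a joint would pass 70% of its speed; a pose out of reach is approached as far as the arm can. A call with a gripper value outside its range is refused whole. "fingers" is the opening in per cent of the stroke, from 0 (shut) to 100 (fully open), set as the call begins (left out, the last holds). The fingers move at their own pace and stop on an object; the grip force is fixed at half the most. Time passes only in rows, so rows that do not move let the fingers close. It gives the time, the measured TCP pose, the force, the opening and the grip force at its end, in the units of the state.
- arm.state(): the state, without advancing time (a new reading comes with each control period).
- vision.get_image(name): name is "scene" or "side" or "wrist"; returns a dict with "img" (384x512x3 uint8, red, green, blue), "intrinsics" (3x3 intrinsics, pixels), "R" (3x3) and "t" (3): a world point X has camera coordinates R X + t. Camera axes: x right, y down, z forward; pixel columns grow to the right and rows downward; lengths in m; the calibration is good to about 2 mm. A picture is of the moment at which its call begins. There is no depth.
- job.job_done(): hands the job in; it is judged then, once.
Trained networks look in a picture, given as the dict that the camera call returned (one of the last four; its "shot" number tells which), for a name from the list of things; names that differ only in an ending like _2 or _b are one class to them, and where a whole thing is asked for, a point or a joint stands for the part that bears it (a point fixed in the world has none). Each returns a list of dicts, best first, with "score" (0 to 1); they miss things now and then, are a little off and sometimes report something else, mostly with a low value. They report only what shows in the picture. A call takes as long as a camera call. They do not tell look-alikes from the thing itself.
- vision.recognise(picture, name): "position" ([column, row] in pixels, amid what is visible of it).
- vision.trace(picture, name): "region" (384x512 bool, what is visible of it) and "position" ([column, row] in pixels, amid what is visible of it).
- vision.landmark_of(picture, name): "position" ([column, row] in pixels: a listed point, or the origin of a listed thing).
The state is a dict: "time": time; "joints": joint angles; "qd": joint speeds; "effort": joint torques, N m; "ee_pos": TCP position; "ee_rot": TCP orientation; "wrist_force": force on the tool from outside, world axes, zero at the start; "moment": the same for the moment, N m; "finger_gap": finger opening in m; "gripper_force": force on a finger pad.
Only numpy, scipy, OpenCV 4.12 (cv2) and the standard library are available. Lean on these libraries where they do the work, as an engineer would, in place of code of your own. Each camera call takes 0.05 s, during which the arm holds its last target. There are 200 camera calls.

## Task

Put the watch on its white holder block, as it stands, upright on the floor of the open round tin, then carry the nested pair of lids over together by the inner lid's thin stem and lower them onto the tin until the inner lid is fully seated in its mouth. Then take the thick collar of the outer lid, lift the outer lid alone straight up until it is well clear of the stem, leaving the inner lid seated undisturbed, and finish while still holding the outer lid level above the tin. Do not drop anything, do not take the lids apart before the inner one is seated, and leave everything else on the bench where it is.

Things in the scene. Friction and masses are not known exactly. Their poses are not given: they have to be found in the camera images.
- watch_center (a point): the watch: steel watch head (34 mm across, 9 mm thick, dial up) fixed on a white plastic block 46 mm long (its x) x 36 mm wide (its y) x 20 mm high; 29 mm high in all, about 90 g, loose. Grasp the block across its y, 36 mm. The point is the middle of the whole, 14.5 mm above its underside; z is up
- watch: the same watch with its block; origin under its centre
- tin: open round aluminium tin, loose, about 450 g: 106 mm outside, bore 100 mm, 60 mm high, inside floor 4 mm above its underside; origin at the centre of its underside, z up
- inner_stem (a point): the inner lid's round steel stem, 14 mm thick, rising through the outer lid's hole to 76 mm above the lid's underside. The point is on its axis, 61 mm above the lid's underside, half-way up the 30 mm of stem that stand free above the outer lid's collar; z is up. When seated, this point is 113 mm and the stem's top 128 mm above the tin's underside
- inner_lid: inner lid, aluminium, about 200 g, loose: round plug (94 mm, 8 mm deep, chamfered foot; 3 mm of play all round in the tin) under a flange (106 mm wide, 4 mm thick) that rests on the tin's rim, and the stem. Origin at the centre of the plug's underside: on the bench at the start, 52 mm above the tin's underside when seated
- outer_collar (a point): the outer lid's round collar, 32 mm thick, 30 mm high, standing on its plate; a 19 mm hole through it leaves the inner lid's stem 2.5 mm of play all round. The point is on the axis half-way up the collar, 15 mm above the plate's top, 27 mm above the skirt's lower edge; nested, it lies 30 mm below the stem's point; z is up
- outer_lid: outer lid, aluminium, about 180 g, loose, nested over the inner lid and only resting on its flange, so it rides along when the inner lid is lifted by the stem: plate 122 mm wide, 4 mm thick, skirt down to 8 mm below the plate, collar on top. Origin at the centre of the skirt's lower edge, nested 4 mm above the inner lid's underside
- empty_holder: bystander, to be left alone: a white plastic holder block just like the watch's but without a watch on it, 46 x 36 x 20 mm; origin under its centre
- loupe: bystander, to be left alone: black eye loupe, a cone 38 mm wide and 30 mm high; origin under its centre
- screw_dish: bystander, to be left alone: small steel dish 44 mm wide, 14 mm high; origin under its centre
- screwdriver: bystander, to be left alone: thin steel screwdriver lying flat, about 115 mm long, 8 mm thick; origin near its middle, underneath
- tweezers: bystander, to be left alone: steel tweezers lying flat, 132 mm long; origin near the middle, underneath
- oil_bottle: bystander, to be left alone: small amber glass bottle, 32 mm wide, 65 mm high; origin under its centre
- pin_jar: bystander, to be left alone: small clear jar with a metal cap, 48 mm wide, 45 mm high; origin under its centre
Mind the look-alikes: they are no part of the job. What is shaped like the watch but purple or yellow is not meant.

How it is judged:
By the outcome, as a careful person would: the job done as asked, in the order asked, and still so for the second after the job is handed in, while the arm keeps its last pose, push and grip.
It also fails if it takes over 64 s, if anything falls off the work surface, if the arm or the gripper's body presses on something with over 40 N, if the wrist force passes 120 N, or if a joint passes its speed limit or range.

## Working session

There is one attempt and no reset: what is moved stays moved. The work goes in short steps, Python scripts to look and compute and a tool call to move; the robot and the scene stay as the last step left them, time stands still between calls to the robot, and variables do not carry over. Pictures are saved under pics/ and viewed, at most 10 in all, crops included, and the job is handed in when it is done.

Besides the shell and the picture viewer there is one more tool, called after ">>>" in YAML: its name, and indented under it one key for each argument. apply_moves: Moves the arm, as the interface text tells. Its arguments: {"type":"object","properties":{"steps":{"type":"array","items":{"type":"array","items":{"type":"number"}}},"fingers":{"type":"number"}},"required":["steps"]}

```bash
mkdir -p pics; cat > h.py <<'E'
import numpy as np, cv2
from bench import arm, vision, job
def save(p,n): cv2.imwrite('pics/'+n,p['img'][:,:,::-1])
def proj(p,X):
    c=p['R']@np.array(X)+p['t']; u=p['intrinsics']@c; return u[:2]/u[2]
def ray(p,uv):
    R=np.array(p['R']);o=-R.T@p['t'];d=R.T@np.linalg.inv(p['intrinsics'])@[uv[0],uv[1],1];return o,d/np.linalg.norm(d)
def onz(p,uv,z):
    o,d=ray(p,uv);return o+d*(z-o[2])/d[2]
def tri(obs):
    A=np.zeros((3,3));b=np.zeros(3)
    for p,uv in obs:
        o,d=ray(p,uv);M=np.eye(3)-np.outer(d,d);A+=M;b+=M@o
    return np.linalg.solve(A,b)
E
python3 - <<'E'
from h import *
P={n:vision.get_image(n) for n in('scene','side','wrist')}
print(arm.state()['ee_rot'])
Z=dict(watch_center=.0145,watch=0,tin=0,inner_stem=.061,outer_collar=.031,empty_holder=0,oil_bottle=0,pin_jar=0,loupe=0,screw_dish=0)
for n,z in Z.items():
  for c,p in P.items():
    for r in vision.landmark_of(p,n)[:3]:
      print(n,c,round(r['score'],2),np.round(r['position']),np.round(onz(p,r['position'],z),3)[:2])
a=np.hstack([P['scene']['img'],P['side']['img']]);a=cv2.resize(a,(800,300))
for c,p in P.items(): print(c,np.round(-np.array(p['R']).T@p['t'],3))
save(P['scene'],'scene.png');save(P['side'],'side.png')
E
```

```text
[-5.10709155e-04  7.07128967e-01  7.07084303e-01 -3.90212383e-04]
watch_center scene 0.81 [274. 183.] [0.541 0.085]
watch_center scene 0.63 [230. 246.] [ 0.577 -0.104]
watch_center scene 0.58 [262. 219.] [ 0.583 -0.012]
watch_center side 0.89 [239. 238.] [0.544 0.088]
watch_center side 0.81 [238. 206.] [ 0.593 -0.015]
watch_center side 0.68 [261. 187.] [ 0.575 -0.109]
watch_center wrist 0.88 [268. 186.] [ 0.587 -0.013]
watch_center wrist 0.76 [263. 252.] [ 0.581 -0.099]
watch_center wrist 0.65 [232.  96.] [0.545 0.093]
watch scene 0.97 [260. 226.] [ 0.585 -0.019]
watch scene 0.93 [280. 188.] [0.551 0.093]
watch scene 0.33 [139. 269.] [ 0.473 -0.243]
watch side 0.92 [237. 245.] [0.547 0.092]
watch side 0.66 [243. 208.] [ 0.588 -0.032]
watch side 0.63 [260. 194.] [ 0.573 -0.102]
watch wrist 0.95 [230.  98.] [0.541 0.091]
watch wrist 0.68 [261. 254.] [ 0.578 -0.108]
watch wrist 0.58 [268. 183.] [ 0.586 -0.011]
tin scene 0.83 [325. 152.] [0.561 0.259]
tin scene 0.43 [133. 250.] [ 0.43  -0.221]
tin scene 0.17 [327. 247.] [0.719 0.02 ]
tin side 0.74 [187. 300.] [0.566 0.257]
tin side 0.52 
[... 650 characters left out ...]
115. 275.] [0.717 0.254]
oil_bottle wrist 0.45 [266. 185.] [ 0.584 -0.014]
pin_jar scene 0.9 [294. 286.] [ 0.721 -0.093]
pin_jar side 0.88 [201. 184.] [ 0.723 -0.09 ]
pin_jar side 0.28 [320. 169.] [ 0.473 -0.272]
pin_jar wrist 0.72 [370. 244.] [ 0.722 -0.094]
pin_jar wrist 0.2 [174. 164.] [0.471 0.012]
loupe scene 0.57 [325. 246.] [0.715 0.019]
loupe side 0.74 [180. 207.] [0.72  0.019]
loupe wrist 0.78 [372. 158.] [0.714 0.02 ]
screw_dish scene 0.61 [327. 245.] [0.718 0.023]
screw_dish scene 0.55 [228. 148.] [0.369 0.124]
screw_dish side 0.71 [320. 276.] [0.37  0.115]
screw_dish wrist 0.56 [81. 72.] [0.37  0.119]
scene [ 0.944 -0.472  0.682]
side [0.26  0.695 0.55 ]
wrist [0.575 0.072 0.384]
```

View pics/scene.png

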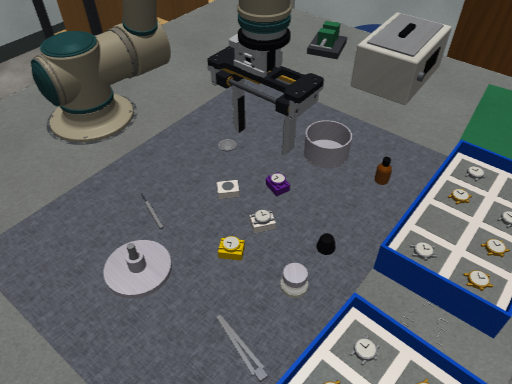

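View pics/side.png

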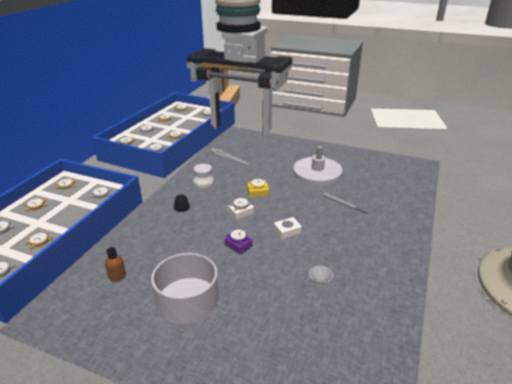

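Look-alikes in the scene picture: the white watch is at (262,219), purple at (278,184), yellow at (231,248), and the empty white holder at (228,188). The one meant is (262,219), a white block with a watch on it. I'll confirm this in an enlarged wrist crop and measure the yaw there.

```bash
python3 - <<'E'
from h import *
p=vision.get_image('wrist')
im=p['img'];c=im[130:290,170:370];cv2.imwrite('pics/w1.png',cv2.resize(c,(800,640-40),interpolation=cv2.INTER_CUBIC)[:,:,::-1])
for r in vision.trace(p,'watch')[:4]:
    m=r['region'];ys,xs=np.nonzero(m)
    pts=np.array([onz(p,(x,y),.02)[:2] for x,y in zip(xs,ys)],np.float32)
    print(round(r['score'],2),np.round(r['position']),cv2.minAreaRect(pts*1000))
for r in vision.landmark_of(p,'watch_center')[:3]: print(r['score'],r['position'],onz(p,r['position'],.0145))
E
```

```text
0.97 [266. 186.] ((585.3098754882812, -10.96944808959961), (48.65890121459961, 39.03034591674805), 53.47161102294922)
0.9 [226.  95.] ((544.4783935546875, 92.64222717285156), (36.01102828979492, 45.662445068359375), 69.21257019042969)
0.57 [264. 255.] ((582.5400390625, -100.65941619873047), (49.40962219238281, 45.26776123046875), 32.22293472290039)
0.92 [230.3, 93.2] [0.54381233 0.09532547 0.0145    ]
0.87 [269.5, 186.6] [ 0.58910259 -0.01291463  0.0145    ]
0.66 [265.8, 251.7] [ 0.58513881 -0.09863079  0.0145    ]
```

View pics/w1.png

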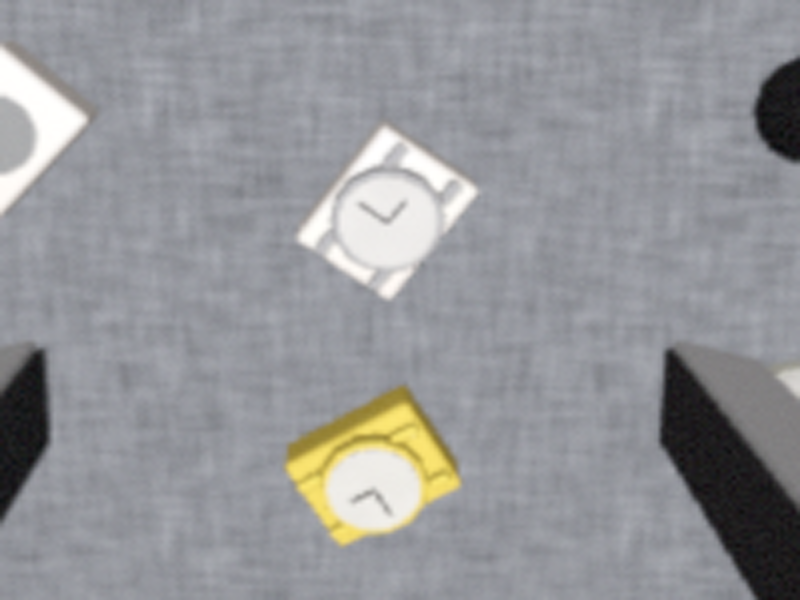

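The crop shows the white-block watch at crop (388,213), which is full-frame (267,187). The yellow one is below it and the empty holder is at the left edge. The white one is the target: about (0.587,-0.012), long axis near 53.5°, so the tool has to turn +0.637 rad.

>>> apply_moves:
  steps:
    - [-1.2, 1.2, 3, 0]
    - [0, 0, 1.5, 0.106]
    - [0, 0, 1.5, 0.106]
    - [0, 0, 1.5, 0.106]
    - [0, 0, 1.5, 0.106]
  fingers: 70

```text
time: 2.22
ee_pos: [0.5871, -0.0121, 0.1147]
ee_rot: [0.0, 0.842, 0.54, 0.0]
wrist_force: [-0.6, 0.8, 0.5]
finger_gap: 0.0667
gripper_force: 0.0
```

>>> apply_moves:
  steps:
    - [0, 0, 0, 0.106]
    - [0, 0, 0, 0.106]
    - [0, 0, 0, 0]
    - [0, 0, 0, 0]

```text
time: 2.55
ee_pos: [0.5872, -0.012, 0.1155]
ee_rot: [0.0, 0.892, 0.452, 0.0]
wrist_force: [0.5, -0.2, -0.5]
finger_gap: 0.0657
gripper_force: 0.0
```

```bash
cat >> h.py <<'E'
from scipy.spatial.transform import Rotation
def rot(s): q=s['ee_rot'];return Rotation.from_quat([q[1],q[2],q[3],q[0]]).as_matrix()
def togo(X):
    s=arm.state();R=rot(s);return np.round(100*R.T@(np.array(X)-s['ee_pos']),2)
E
python3 - <<'E'
from h import *
s=arm.state();print(s['ee_pos'],rot(s).round(3))
p=vision.get_image('wrist');save(p,'w2.png')
for r in vision.trace(p,'watch')[:3]:
    im=p['img'].astype(int);m=r['region'];ys,xs=np.nonzero(m)
    pts=np.array([onz(p,(x,y),.02)[:2] for x,y in zip(xs,ys)],np.float32)
    print(round(r['score'],2),np.round(r['position']),cv2.minAreaRect(pts*1000))
for r in vision.landmark_of(p,'watch_center')[:3]: print(r['score'],r['position'],onz(p,r['position'],.0145))
for r in vision.landmark_of(p,'watch')[:3]: print(r['score'],r['position'],onz(p,r['position'],.0))
E
```

```text
[ 0.58715448 -0.01203881  0.11551457] [[ 0.592  0.806  0.   ]
 [ 0.806 -0.592 -0.   ]
 [ 0.     0.    -1.   ]]
0.89 [254. 194.] ((586.4905395507812, -11.121452331542969), (47.88906478881836, 36.203250885009766), 53.72800827026367)
0.85 [147. 132.] ((545.8544921875, 92.2908935546875), (36.14204406738281, 50.32936477661133), 69.1915054321289)
0.79 [303. 274.] ((582.6516723632812, -100.472900390625), (52.61054229736328, 43.29164123535156), 31.331411361694336)
0.94 [149.9, 127.4] [0.54677693 0.09347085 0.0145    ]
0.91 [306.7, 268.6] [ 0.58138297 -0.10085775  0.0145    ]
0.75 [257.2, 194.4] [ 0.58675829 -0.01116283  0.0145    ]
0.91 [305.6, 262.5] [ 5.81832143e-01 -1.02063587e-01 -5.55111512e-17]
0.83 [256.6, 189.8] [ 0.58678386 -0.01006652  0.        ]
0.59 [153.3, 131.7] [0.54243516 0.09112489 0.        ]
```

View pics/w2.png

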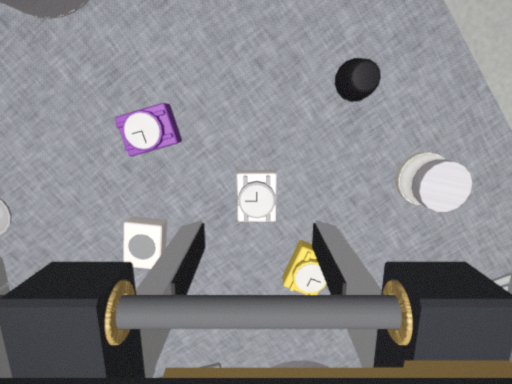

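The wrist picture shows the white watch at (257,197), square to the fingers and clear of the neighbours. I'll go down and grip it.

>>> apply_moves:
  steps:
    - [0.05, 0, 3, 0]
    - [0, 0, 3, 0]
    - [0, 0, 2.5, 0]
    - [0, 0, 1.5, 0]
    - [0, 0, 0.5, 0]

```text
time: 3.17
ee_pos: [0.5853, -0.0113, 0.0079]
ee_rot: [-0.001, 0.893, 0.451, -0.002]
wrist_force: [0.6, 0.2, -0.4]
finger_gap: 0.0658
gripper_force: 0.0
```

>>> apply_moves:
  steps:
    - [0, 0, 0.5, 0]
    - [0, 0, 0.0, 0]
    - [0, 0, 0, 0]

```text
time: 3.42
ee_pos: [0.5882, -0.0117, 0.0064]
ee_rot: [0.001, 0.893, 0.451, 0.001]
wrist_force: [0.9, 0.1, -1.0]
finger_gap: 0.0658
gripper_force: 0.0
```

>>> apply_moves:
  steps:
    - [0, 0, 0, 0]
    - [0, 0, 0, 0]
    - [0, 0, 0, 0]
    - [0, 0, 0, 0]
    - [0, 0, 0, 0]
  fingers: 20

```text
time: 3.83
ee_pos: [0.5873, -0.0115, 0.0058]
ee_rot: [-0.0, 0.893, 0.451, 0.0]
wrist_force: [-1.5, 1.1, 1.8]
finger_gap: 0.0356
gripper_force: 2.7
```

>>> apply_moves:
  steps:
    - [0, 0, 0, 0]
    - [0, 0, 0, 0]
    - [0, 0, 0, 0]
    - [0, 0, -1, 0]
    - [0, 0, -1, 0]

```text
time: 4.25
ee_pos: [0.5867, -0.0116, 0.0254]
ee_rot: [-0.0, 0.893, 0.451, -0.001]
wrist_force: [-0.8, -0.1, -0.7]
finger_gap: 0.0357
gripper_force: 30.0
```

>>> apply_moves:
  steps:
    - [0, 0, -2, 0]
    - [0, 0, -2, 0]
    - [0, 0, -2, 0]
    - [0, 0, -2, 0]
    - [0, 0, -2, 0]

```text
time: 4.67
ee_pos: [0.5874, -0.0117, 0.1273]
ee_rot: [0.0, 0.893, 0.451, 0.0]
wrist_force: [-1.3, -0.2, -1.2]
finger_gap: 0.0357
gripper_force: 30.0
```

>>> apply_moves:
  steps:
    - [0, 0, -1, 0]
    - [0, 0, 0, 0]
    - [0, 0, 0, 0]

```text
time: 4.92
ee_pos: [0.5874, -0.0117, 0.1358]
ee_rot: [0.0, 0.893, 0.451, 0.0]
wrist_force: [-0.7, 0.3, -0.6]
finger_gap: 0.0358
gripper_force: 30.0
```

```bash
python3 - <<'E'
from h import *
s=arm.state();print(s['ee_pos'],s['finger_gap'],s['gripper_force'])
P={n:vision.get_image(n) for n in('scene','side','wrist')}
def rim(p,m,z):
    # outer silhouette: fit model circle params
    ys,xs=np.nonzero(m);return xs,ys
from scipy.optimize import minimize
def model(p,x,y):
    a=np.linspace(0,2*np.pi,60);pts=[proj(p,[x+.053*np.cos(t),y+.053*np.sin(t),z]) for z in(0,.06) for t in a]
    h=cv2.convexHull(np.array(pts,np.float32));m=np.zeros((384,512),np.uint8);cv2.fillPoly(m,[np.round(h*16).astype(np.int32)],1,shift=4);return m>0
obs=[]
for c in('scene','side'):
    for r in vision.trace(P[c],'tin')[:1]:
        m=r['region']
        f=lambda q:-(model(P[c],*q)&m).sum()/(model(P[c],*q)|m).sum()
        o=minimize(f,[.563,.258],method='Nelder-Mead',options=dict(initial_simplex=[[.563,.258],[.573,.258],[.563,.268]]))
        print(c,r['score'],o.x,o.fun)
        obs.append((c,m))
f=lambda q:-sum((model(P[c],*q)&m).sum()/(model(P[c],*q)|m).sum() for c,m in obs)
o=minimize(f,[.563,.258],method='Nelder-Mead',options=dict(initial_simplex=[[.563,.258],[.573,.258],[.563,.268]]))
print(o.x,o.fun,'togo',togo([*o.x,.13]))
save(P['wrist'],'w3.png')
E
```

```text
[ 0.58742648 -0.01166098  0.13584582] 0.03582402287323123 29.999678134918213
scene 0.8 [0.56595616 0.25708745] -0.9569784892446224
side 0.93 [0.5670226  0.25529507] -0.9647087857847977
[0.56686115 0.25528707] -1.9197761846864452 togo [ 20.3  -17.43   0.43]
```

>>> apply_moves:
  steps:
    - [1.5, -1.3, 0, 0]
    - [2.5, -2.1, 0, 0]
    - [2.6, -2.2, 0, 0]
    - [2.6, -2.2, 0, 0]
    - [2.6, -2.2, 0, 0]

```text
time: 5.58
ee_pos: [0.5763, 0.144, 0.1346]
ee_rot: [-0.0, 0.893, 0.45, -0.001]
wrist_force: [1.0, -1.0, -1.0]
finger_gap: 0.0358
gripper_force: 30.0
```

>>> apply_moves:
  steps:
    - [2.6, -2.2, 0, 0]
    - [2.5, -2.1, 0, 0]
    - [2.0, -1.9, 0, 0]
    - [1.4, -1.2, 0, 0]
    - [0, 0, 0, 0]

```text
time: 6.0
ee_pos: [0.567, 0.259, 0.1344]
ee_rot: [-0.001, 0.892, 0.452, -0.0]
wrist_force: [0.4, 0.3, -0.6]
finger_gap: 0.0358
gripper_force: 30.0
```

>>> apply_moves:
  steps:
    - [0, 0, 0, 0]
    - [0, 0, 0, 0]
    - [0, 0, 0, 0]

```text
time: 6.25
ee_pos: [0.5679, 0.2537, 0.1351]
ee_rot: [0.0, 0.893, 0.45, -0.001]
wrist_force: [-0.2, -0.2, -0.8]
finger_gap: 0.0357
gripper_force: 30.0
```

```bash
python3 - <<'E'
from h import *
s=arm.state();print(s['ee_pos'],s['finger_gap'],s['gripper_force'])
p=vision.get_image('wrist')
for X in ([.566,.256,.06],):
  a=np.linspace(0,2*np.pi,40)
  q=np.array([proj(p,[X[0]+.053*np.cos(t),X[1]+.053*np.sin(t),.06]) for t in a])
  im=p['img'].copy()
  for u in q: cv2.circle(im,tuple(int(v) for v in np.round(u)),1,(255,0,0),-1)
cv2.imwrite('pics/w4.png',im[:,:,::-1])
for c in('wrist','scene','side'):
  p=p if c=='wrist' else vision.get_image(c)
  for r in vision.landmark_of(p,'tin')[:2]: print(c,r['score'],r['position'],onz(p,r['position'],0))
E
```

```text
[0.56794414 0.25374036 0.13507124] 0.03572744240179859 29.999704957008362
wrist 0.97 [256.5, 186.5] [0.56658875 0.25478117 0.        ]
scene 0.91 [328.3, 154.3] [0.57252758 0.25668019 0.        ]
side 0.68 [185.6, 297.8] [0.56997489 0.25392622 0.        ]
```

View pics/w4.png

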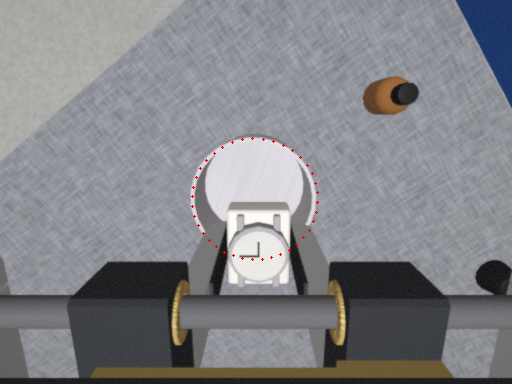

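The overlay circle at (255,198) lies on the tin's rim and the watch is held at (258,245). The tin is at (0.566,0.255), so I'll lower into it.

>>> apply_moves:
  steps:
    - [0, -0.2, 2, 0]
    - [0, 0, 2.5, 0]
    - [0, 0, 2.5, 0]
    - [0, 0, 2.5, 0]
    - [0, 0, 1.5, 0]

```text
time: 6.97
ee_pos: [0.5649, 0.2555, 0.0231]
ee_rot: [-0.0, 0.893, 0.45, -0.002]
wrist_force: [0.2, 0.9, -0.7]
finger_gap: 0.0357
gripper_force: 30.0
```

>>> apply_moves:
  steps:
    - [0, 0, 0.7, 0]
    - [0, 0, 0.5, 0]
    - [0, 0, 0, 0]
    - [0, 0, 0, 0]

```text
time: 7.3
ee_pos: [0.5672, 0.2564, 0.0143]
ee_rot: [0.0, 0.893, 0.451, 0.001]
wrist_force: [0.9, -0.3, -1.7]
finger_gap: 0.0356
gripper_force: 30.0
```

>>> apply_moves:
  steps:
    - [0, 0, 0.15, 0]
    - [0, 0, 0, 0]
    - [0, 0, 0, 0]

```text
time: 7.55
ee_pos: [0.5669, 0.2564, 0.0128]
ee_rot: [0.0, 0.893, 0.451, 0.001]
wrist_force: [-0.6, -0.3, -1.7]
finger_gap: 0.0356
gripper_force: 30.0
```

>>> apply_moves:
  steps:
    - [0, 0, 0.15, 0]
    - [0, 0, 0.1, 0]
    - [0, 0, 0.0, 0]
    - [0, 0, 0, 0]

```text
time: 7.88
ee_pos: [0.5666, 0.2563, 0.0099]
ee_rot: [0.0, 0.893, 0.451, 0.0]
wrist_force: [0.2, -0.1, 3.0]
finger_gap: 0.0356
gripper_force: 30.0
```

>>> apply_moves:
  steps:
    - [0, 0, 0.1, 0]
    - [0, 0, 0, 0]
    - [0, 0, 0, 0]

```text
time: 8.13
ee_pos: [0.5666, 0.2564, 0.0098]
ee_rot: [0.0, 0.893, 0.451, 0.0]
wrist_force: [-2.1, -0.0, 7.7]
finger_gap: 0.0357
gripper_force: 30.0
```

The wrist force shows it resting on the floor. I'll open narrowly so the fingers stay clear of the tin walls, then go up.

>>> apply_moves:
  steps:
    - [0, 0, 0, 0]
    - [0, 0, 0, 0]
    - [0, 0, 0, 0]
    - [0, 0, 0, 0]
    - [0, 0, 0, 0]
  fingers: 53

```text
time: 8.55
ee_pos: [0.5662, 0.2562, 0.0082]
ee_rot: [0.0, 0.893, 0.451, -0.0]
wrist_force: [0.8, -0.2, -1.1]
finger_gap: 0.0498
gripper_force: 0.0
```

>>> apply_moves:
  steps:
    - [0, 0, -1, 0]
    - [0, 0, -2, 0]
    - [0, 0, -3, 0]
    - [0, 0, -3, 0]
    - [0, 0, -3, 0]

```text
time: 8.97
ee_pos: [0.5661, 0.2562, 0.1302]
ee_rot: [-0.0, 0.893, 0.451, -0.0]
wrist_force: [0.1, -0.5, 0.5]
finger_gap: 0.0501
gripper_force: 0.0
```

>>> apply_moves:
  steps:
    - [0, 0, -2.5, 0]
    - [0, 0, -1, 0]
    - [0, 0, 0, 0]
    - [0, 0, 0, 0]

```text
time: 9.3
ee_pos: [0.566, 0.2561, 0.1633]
ee_rot: [0.0, 0.893, 0.451, -0.0]
wrist_force: [0.2, -0.6, -0.3]
finger_gap: 0.0498
gripper_force: 0.0
```

```bash
python3 - <<'E'
from h import *
s=arm.state();print(s['ee_pos'],s['finger_gap'],s['joints'])
P={n:vision.get_image(n) for n in('scene','side','wrist')}
im=P['wrist']['img'].copy()
for t in np.linspace(0,2*np.pi,40):
  cv2.circle(im,tuple(int(v) for v in np.round(proj(P['wrist'],[.566+.053*np.cos(t),.2555+.053*np.sin(t),.06]))),1,(255,0,0),-1)
cv2.imwrite('pics/w5.png',im[:,:,::-1])
obs={}
for n,z in(('inner_stem',.061),('outer_collar',.031),('outer_lid',.004),('inner_lid',0)):
  for c in('scene','side'):
    for r in vision.landmark_of(P[c],n)[:1]:
      print(n,c,round(r['score'],2),np.round(onz(P[c],r['position'],z)[:2],4))
E
```

```text
[0.56600211 0.25612852 0.16328875] 0.04981973178324567 [ 3.13049267e-01  3.69746709e-01  1.47050590e+00 -6.97681498e-05
  1.30137874e+00  9.49036537e-01]
inner_stem scene 0.44 [ 0.474 -0.242]
inner_stem side 0.53 [ 0.4732 -0.2388]
outer_collar scene 0.6 [ 0.4768 -0.2468]
outer_collar side 0.89 [ 0.4821 -0.2444]
outer_lid scene 0.7 [ 0.4719 -0.2441]
outer_lid side 0.68 [ 0.4704 -0.2471]
inner_lid scene 0.5 [ 0.4749 -0.245 ]
```

View pics/w5.png

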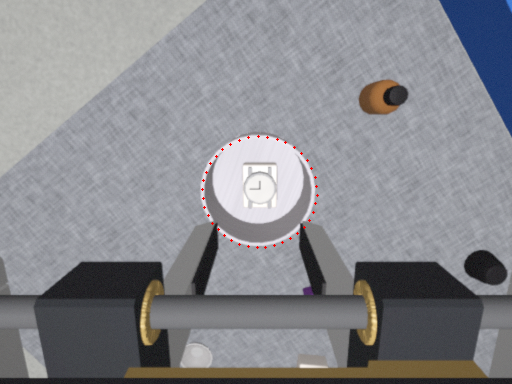

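The watch stands upright near the middle of the tin at (260,187), and the rim overlay fits. Next the lids, near (0.474,-0.244).

>>> apply_moves:
  steps:
    - [-2, 1, 0, 0]
    - [-3.2, 1.5, 0, 0]
    - [-3.4, 1.7, 0, 0]
    - [-3.4, 1.7, 0, 0]
    - [-3.4, 1.7, 0, 0]
  fingers: 60

```text
time: 10.27
ee_pos: [0.5355, 0.0859, 0.1636]
ee_rot: [0.0, 0.893, 0.451, 0.0]
wrist_force: [0.8, -0.2, 0.3]
finger_gap: 0.0565
gripper_force: 0.0
```

>>> apply_moves:
  steps:
    - [-3.4, 1.7, 0, 0]
    - [-3.4, 1.7, 0, 0]
    - [-3.4, 1.7, 0, 0]
    - [-3.4, 1.7, 0, 0]
    - [-3.4, 1.7, 0, 0]

```text
time: 10.68
ee_pos: [0.5029, -0.1017, 0.1638]
ee_rot: [0.0, 0.893, 0.451, 0.0]
wrist_force: [0.7, -0.2, -0.1]
finger_gap: 0.0566
gripper_force: 0.0
```

>>> apply_moves:
  steps:
    - [-3.4, 1.6, 0, 0]
    - [-3.3, 1.6, 0, 0]
    - [-3, 1.4, 0, 0]
    - [-2, 1, 0, 0]
    - [-1, 0.5, 0, 0]

```text
time: 11.1
ee_pos: [0.4765, -0.2415, 0.1636]
ee_rot: [0.001, 0.893, 0.449, -0.0]
wrist_force: [1.2, -0.4, 0.3]
finger_gap: 0.056
gripper_force: 0.0
```

>>> apply_moves:
  steps:
    - [0, 0, 0, 0]
    - [0, 0, 0, 0]
    - [0, 0, 0, 0]
    - [0, 0, 0, 0]

```text
time: 11.43
ee_pos: [0.4773, -0.2368, 0.1635]
ee_rot: [-0.0, 0.892, 0.451, 0.0]
wrist_force: [0.3, -0.4, 0.0]
finger_gap: 0.0568
gripper_force: 0.0
```

```bash
python3 - <<'E'
from h import *
s=arm.state();print(s['ee_pos'],s['finger_gap'])
p=vision.get_image('wrist')
im=p['img'].copy()
for n,z in(('inner_stem',.061),('outer_collar',.031),('outer_lid',.004),('inner_lid',0)):
  for r in vision.landmark_of(p,n)[:1]:
      print(n,round(r['score'],2),r['position'],np.round(onz(p,r['position'],z)[:2],4))
for rad,z in((.061,.016),(.016,.046),(.007,.076)):
 for t in np.linspace(0,2*np.pi,40):
  cv2.circle(im,tuple(int(v) for v in np.round(proj(p,[.474+rad*np.cos(t),-.2445+rad*np.sin(t),z]))),0,(255,0,0),-1)
cv2.imwrite('pics/w6.png',im[:,:,::-1])
E
```

```text
[ 0.47728274 -0.23681982  0.16351738] 0.05677251485737486
inner_stem 0.58 [261.0, 203.9] [ 0.474  -0.2457]
outer_collar 0.81 [259.9, 194.0] [ 0.4745 -0.2436]
outer_lid 0.89 [260.5, 188.4] [ 0.4749 -0.2444]
inner_lid 0.58 [260.6, 187.1] [ 0.4753 -0.244 ]
```

View pics/w6.png

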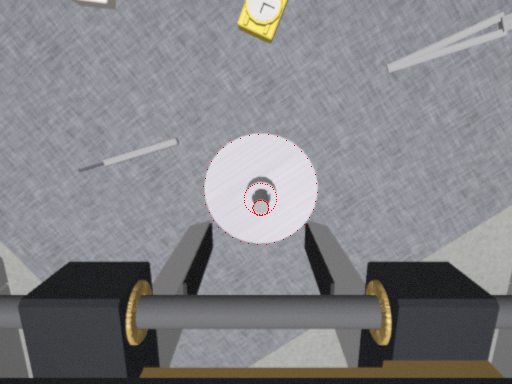

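The model overlay lies on the lids' plate, collar and stem at (261,190), which puts the axis at (0.474,-0.2445). I'll descend over the stem with the tips stopping just above the collar, at z≈0.051.

>>> apply_moves:
  steps:
    - [-0.8, 0.2, 2, 0]
    - [0, 0, 3, 0]
    - [0, 0, 3, 0]
    - [0, 0, 2, 0]
    - [0, 0, 1, 0]

```text
time: 12.1
ee_pos: [0.4723, -0.2447, 0.0509]
ee_rot: [-0.002, 0.893, 0.451, -0.001]
wrist_force: [-0.4, 0.3, -0.5]
finger_gap: 0.0569
gripper_force: 0.0
```

>>> apply_moves:
  steps:
    - [0, 0, 0.2, 0]
    - [0, 0, 0, 0]
    - [0, 0, 0, 0]

```text
time: 12.35
ee_pos: [0.4749, -0.2466, 0.0526]
ee_rot: [0.001, 0.893, 0.451, 0.001]
wrist_force: [0.6, 0.5, 0.0]
finger_gap: 0.0564
gripper_force: 0.0
```

```bash
python3 - <<'E'
from h import *
s=arm.state();print(s['ee_pos'],togo([.474,-.2445,.0505]))
p=vision.get_image('wrist');save(p,'w7.png')
for n,z in(('inner_stem',.061),('outer_collar',.031)):
  for r in vision.landmark_of(p,n)[:1]:
      print(n,round(r['score'],2),r['position'],np.round(onz(p,r['position'],z)[:2],4),proj(p,[.474,-.2445,z]))
E
```

```text
[ 0.47494015 -0.24664482  0.05263364] [ 0.12 -0.2   0.21]
inner_stem 0.55 [255.1, 238.1] [ 0.4748 -0.244 ] [254.59772113 239.52588994]
outer_collar 0.96 [255.5, 219.8] [ 0.4754 -0.2432] [254.99743318 222.3825594 ]
```

>>> apply_moves:
  steps:
    - [0.15, -0.2, 0.15, 0]
    - [0, 0, 0, 0]
    - [0, 0, 0, 0]

```text
time: 12.75
ee_pos: [0.4732, -0.2435, 0.0503]
ee_rot: [0.0, 0.893, 0.451, 0.0]
wrist_force: [0.1, -0.0, -0.6]
finger_gap: 0.0564
gripper_force: 0.0
```

>>> apply_moves:
  steps:
    - [0, 0, 0, 0]
    - [0, 0, 0, 0]
    - [0, 0, 0, 0]
    - [0, 0, 0, 0]
    - [0, 0, 0, 0]
  fingers: 0

```text
time: 13.17
ee_pos: [0.4732, -0.2437, 0.05]
ee_rot: [-0.0, 0.893, 0.451, 0.0]
wrist_force: [-0.1, -0.4, -0.4]
finger_gap: 0.0265
gripper_force: 0.0
```

>>> apply_moves:
  steps:
    - [0, 0, 0, 0]
    - [0, 0, 0, 0]
    - [0, 0, 0, 0]
    - [0, 0, 0, 0]
    - [0, 0, 0, 0]

```text
time: 13.58
ee_pos: [0.4737, -0.244, 0.0501]
ee_rot: [0.001, 0.893, 0.451, 0.0]
wrist_force: [2.3, -0.7, -1.5]
finger_gap: 0.0132
gripper_force: 30.0
```

>>> apply_moves:
  steps:
    - [0, 0, 0, 0]
    - [0, 0, -0.4, 0]
    - [0, 0, -0.8, 0]
    - [0, 0, -1.2, 0]
    - [0, 0, -1.4, 0]

```text
time: 14.0
ee_pos: [0.4717, -0.2426, 0.0876]
ee_rot: [-0.002, 0.893, 0.451, -0.001]
wrist_force: [0.9, 0.6, -3.6]
finger_gap: 0.0136
gripper_force: 30.0
```

>>> apply_moves:
  steps:
    - [0, 0, -1.6, 0]
    - [0, 0, -1.6, 0]
    - [0, 0, -1.6, 0]
    - [0, 0, -1.2, 0]
    - [0, 0, -0.8, 0]

```text
time: 14.42
ee_pos: [0.4729, -0.2434, 0.1574]
ee_rot: [0.0, 0.893, 0.451, 0.0]
wrist_force: [0.9, -0.4, -3.6]
finger_gap: 0.0135
gripper_force: 30.0
```

>>> apply_moves:
  steps:
    - [0, 0, -0.4, 0]
    - [0, 0, 0, 0]
    - [0, 0, 0, 0]
    - [0, 0, 0, 0]
    - [0, 0, 0, 0]

```text
time: 14.83
ee_pos: [0.4726, -0.2433, 0.159]
ee_rot: [-0.001, 0.893, 0.451, -0.0]
wrist_force: [-0.4, -0.1, -3.5]
finger_gap: 0.0132
gripper_force: 30.0
```

```bash
python3 - <<'E'
from h import *
s=arm.state();print(s['ee_pos'],s['wrist_force'],s['moment'],s['finger_gap'],togo([.566,.2555,s['ee_pos'][2]]),rot(s).round(4))
p=vision.get_image('side');x=vision.get_image('scene')
a=np.vstack([p['img'][60:260,200:400],x['img'][120:320,40:240]])
cv2.imwrite('pics/l1.png',cv2.resize(np.hstack([a[:200],a[200:]]),(800,400))[:,:,::-1])
E
```

```text
[ 0.47256295 -0.24327342  0.15903266] [-0.41464964 -0.07534168 -3.50452417] [0.00708882 0.03934392 0.03761119] 0.013219195034851543 [ 4.567e+01 -2.211e+01  4.000e-02] [[ 0.594   0.8044 -0.0017]
 [ 0.8044 -0.594   0.0012]
 [-0.     -0.002  -1.    ]]
```

View pics/l1.png

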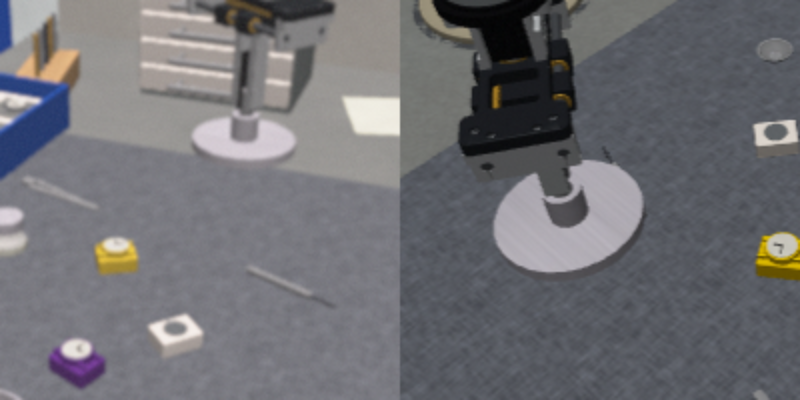

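The lids are held level and nested, in the left half at (243,138) and the right half at (570,215). I'll carry them gently to the tin.

>>> apply_moves:
  steps:
    - [0.6, -0.3, 0, 0]
    - [1.2, -0.6, 0, 0]
    - [1.8, -0.9, 0, 0]
    - [2.4, -1.15, 0, 0]
    - [2.8, -1.35, 0, 0]

```text
time: 15.35
ee_pos: [0.4909, -0.1461, 0.1599]
ee_rot: [-0.0, 0.893, 0.45, 0.0]
wrist_force: [0.1, 0.4, -4.2]
finger_gap: 0.0134
gripper_force: 30.0
```

>>> apply_moves:
  steps:
    - [2.9, -1.4, 0, 0]
    - [2.9, -1.4, 0, 0]
    - [2.9, -1.4, 0, 0]
    - [2.9, -1.4, 0, 0]
    - [2.9, -1.4, 0, 0]

```text
time: 15.77
ee_pos: [0.5201, 0.0138, 0.1601]
ee_rot: [-0.0, 0.893, 0.451, 0.0]
wrist_force: [-0.1, 1.0, -4.2]
finger_gap: 0.0133
gripper_force: 30.0
```

>>> apply_moves:
  steps:
    - [2.8, -1.36, 0, 0]
    - [2.8, -1.36, 0, 0]
    - [2.8, -1.36, 0, 0]
    - [2.8, -1.36, 0, 0]
    - [2.8, -1.36, 0, 0]

```text
time: 16.18
ee_pos: [0.5482, 0.1668, 0.16]
ee_rot: [-0.0, 0.893, 0.451, -0.0]
wrist_force: [0.2, -0.3, -4.2]
finger_gap: 0.0134
gripper_force: 30.0
```

>>> apply_moves:
  steps:
    - [2.6, -1.25, 0, 0]
    - [2.2, -1.05, 0, 0]
    - [1.8, -0.85, 0, 0]
    - [1.2, -0.55, 0, 0]
    - [0.6, -0.3, 0, 0]

```text
time: 16.6
ee_pos: [0.5663, 0.2579, 0.1597]
ee_rot: [-0.0, 0.892, 0.452, 0.0]
wrist_force: [-0.0, -0.2, -4.5]
finger_gap: 0.013
gripper_force: 30.0
```

>>> apply_moves:
  steps:
    - [0, 0, 0, 0]
    - [0, 0, 0, 0]
    - [0, 0, 0, 0]
    - [0, 0, 0, 0]
    - [0, 0, 0, 0]

```text
time: 17.02
ee_pos: [0.5668, 0.2541, 0.1601]
ee_rot: [0.0, 0.893, 0.45, -0.0]
wrist_force: [-0.3, 0.8, -3.7]
finger_gap: 0.0132
gripper_force: 30.0
```

```bash
python3 - <<'E'
from h import *
s=arm.state();print(s['ee_pos'],s['wrist_force'],s['finger_gap'])
P={n:vision.get_image(n) for n in('scene','side','wrist')}
for n,z in(('tin',0),('inner_stem',.17),('outer_collar',.14),('outer_lid',.113)):
  for c in P:
    for r in vision.landmark_of(P[c],n)[:1]:
      print(n,c,round(r['score'],2),np.round(onz(P[c],r['position'],z)[:2],4))
e=np.array(s['ee_pos'])
ims=[]
for c in('scene','side'):
  im=P[c]['img'].copy()
  im=cv2.resize(im,None,fx=4,fy=4,interpolation=cv2.INTER_CUBIC)
  for cx,cy,rad,z,col in((e[0],e[1],.061,.121+.004,(255,0,0)),(.566,.2555,.053,.06,(0,255,0)),(.566,.2555,.053,0,(0,255,0)),(e[0],e[1],.016,.155,(255,0,0))):
   for t in np.linspace(0,2*np.pi,60):
    u=proj(P[c],[cx+rad*np.cos(t),cy+rad*np.sin(t),z])*4+1.5
    cv2.circle(im,tuple(int(v) for v in np.round(u)),1,col,-1)
  u=(proj(P[c],[.566,.2555,.08])*4).astype(int)
  ims.append(im[max(u[1]-300,0):u[1]+300,u[0]-200:u[0]+200])
h=min(i.shape[0] for i in ims)
cv2.imwrite('pics/l2.png',np.hstack([i[:h] for i in ims])[:,:,::-1])
E
```

```text
[0.56678576 0.25413324 0.16012459] [-0.30414853  0.78453793 -3.68162719] 0.013216515949173798
tin scene 0.85 [0.5671 0.2542]
inner_stem wrist 0.93 [0.5659 0.2539]
outer_collar scene 0.77 [0.5664 0.2608]
outer_collar side 0.94 [0.5712 0.248 ]
outer_lid scene 0.77 [0.5645 0.255 ]
outer_lid side 0.95 [0.5649 0.2521]
outer_lid wrist 0.64 [0.6796 0.1148]
```

View pics/l2.png

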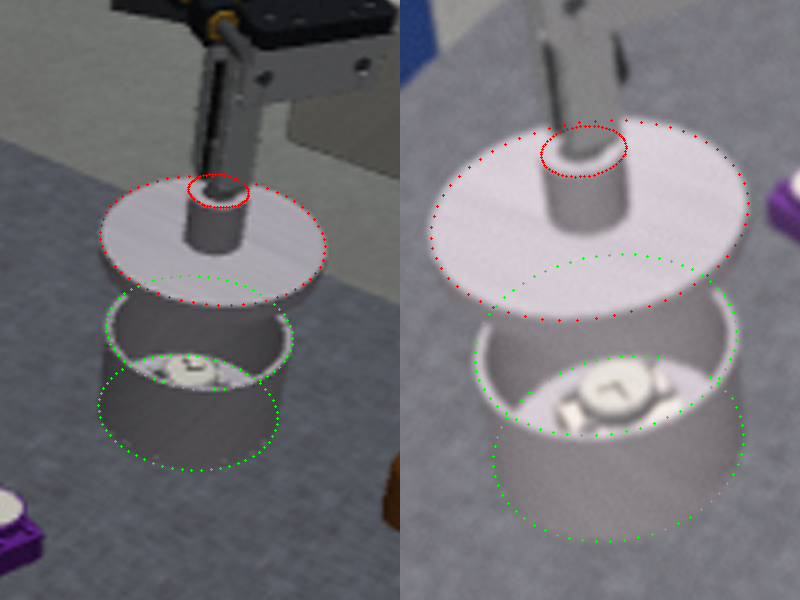

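The lid overlay (red) and tin overlay (green) both fit in both views, with the lid within about 1–2 mm of centre. I'll lower to just above the rim, then go on in small steps.

>>> apply_moves:
  steps:
    - [0.05, -0.1, 0.6, 0]
    - [0, 0, 1.2, 0]
    - [0, 0, 1.2, 0]
    - [0, 0, 0.8, 0]
    - [0, 0, 0.4, 0]

```text
time: 18.18
ee_pos: [0.5653, 0.256, 0.1163]
ee_rot: [-0.0, 0.893, 0.451, -0.001]
wrist_force: [0.1, 0.1, -4.0]
finger_gap: 0.0132
gripper_force: 30.0
```

>>> apply_moves:
  steps:
    - [0, 0, 0, 0]
    - [0, 0, 0, 0]
    - [0, 0, 0, 0]
    - [0, 0, 0, 0]

```text
time: 18.52
ee_pos: [0.5669, 0.2564, 0.1187]
ee_rot: [0.0, 0.893, 0.451, 0.001]
wrist_force: [-0.0, -0.3, -3.0]
finger_gap: 0.0133
gripper_force: 30.0
```

>>> apply_moves:
  steps:
    - [0, 0, 0.2, 0]
    - [0, 0, 0.2, 0]
    - [0, 0, 0, 0]
    - [0, 0, 0, 0]
    - [0, 0, 0, 0]

```text
time: 18.93
ee_pos: [0.5663, 0.2562, 0.114]
ee_rot: [0.0, 0.893, 0.451, 0.0]
wrist_force: [0.1, 0.2, -3.4]
finger_gap: 0.0132
gripper_force: 30.0
```

>>> apply_moves:
  steps:
    - [-0.06, 0.05, 0.2, 0]
    - [0, 0, 0.2, 0]
    - [0, 0, 0, 0]
    - [0, 0, 0, 0]
    - [0, 0, 0, 0]

```text
time: 19.35
ee_pos: [0.5664, 0.2555, 0.1099]
ee_rot: [0.0, 0.893, 0.451, -0.0]
wrist_force: [0.4, -0.6, -4.5]
finger_gap: 0.0131
gripper_force: 30.0
```

>>> apply_moves:
  steps:
    - [0, 0, 0.2, 0]
    - [0, 0, 0.1, 0]
    - [0, 0, 0, 0]
    - [0, 0, 0, 0]

```text
time: 19.68
ee_pos: [0.5663, 0.2554, 0.1068]
ee_rot: [0.0, 0.893, 0.451, -0.0]
wrist_force: [0.3, 1.3, -3.8]
finger_gap: 0.0132
gripper_force: 30.0
```

Past the rim height with no contact. I'll go on to seating.

>>> apply_moves:
  steps:
    - [0, 0, 0.2, 0]
    - [0, 0, 0.1, 0]
    - [0, 0, 0, 0]
    - [0, 0, 0, 0]

```text
time: 20.02
ee_pos: [0.5663, 0.2555, 0.1039]
ee_rot: [-0.0, 0.893, 0.451, -0.0]
wrist_force: [0.5, -0.6, -5.3]
finger_gap: 0.0134
gripper_force: 30.0
```

>>> apply_moves:
  steps:
    - [0, 0, 0.1, 0]
    - [0, 0, 0.1, 0]
    - [0, 0, 0, 0]
    - [0, 0, 0, 0]

```text
time: 20.35
ee_pos: [0.5665, 0.2555, 0.1021]
ee_rot: [0.0, 0.893, 0.451, 0.0]
wrist_force: [-0.1, 0.7, -3.9]
finger_gap: 0.0135
gripper_force: 30.0
```

>>> apply_moves:
  steps:
    - [0, 0, 0.1, 0]
    - [0, 0, 0, 0]
    - [0, 0, 0, 0]

```text
time: 20.6
ee_pos: [0.5665, 0.2555, 0.102]
ee_rot: [0.0, 0.893, 0.451, 0.001]
wrist_force: [-0.8, -1.2, 4.0]
finger_gap: 0.0134
gripper_force: 30.0
```

>>> apply_moves:
  steps:
    - [0, 0, 0.1, 0]
    - [0, 0, 0, 0]
    - [0, 0, 0, 0]

```text
time: 20.85
ee_pos: [0.5666, 0.2555, 0.102]
ee_rot: [0.0, 0.893, 0.451, 0.001]
wrist_force: [-3.2, -0.8, 9.6]
finger_gap: 0.0134
gripper_force: 30.0
```

The wrist force rises at z=0.102, exactly the seated height. I'll relax the push, open and check.

>>> apply_moves:
  steps:
    - [0, 0, -0.1, 0]
    - [0, 0, 0, 0]
    - [0, 0, 0, 0]

```text
time: 21.1
ee_pos: [0.5666, 0.2555, 0.102]
ee_rot: [0.0, 0.893, 0.451, 0.001]
wrist_force: [-2.0, -0.7, 7.0]
finger_gap: 0.0135
gripper_force: 30.0
```

>>> apply_moves:
  steps:
    - [0, 0, 0, 0]
    - [0, 0, 0, 0]
    - [0, 0, 0, 0]
    - [0, 0, 0, 0]
    - [0, 0, 0, 0]
  fingers: 65

```text
time: 21.52
ee_pos: [0.5664, 0.2555, 0.1006]
ee_rot: [0.0, 0.893, 0.451, -0.0]
wrist_force: [-0.5, 0.2, -0.3]
finger_gap: 0.0433
gripper_force: 0.0
```

>>> apply_moves:
  steps:
    - [0, 0, 0, 0]
    - [0, 0, 0, 0]
    - [0, 0, 0, 0]

```text
time: 21.77
ee_pos: [0.5664, 0.2555, 0.1009]
ee_rot: [0.0, 0.893, 0.451, -0.0]
wrist_force: [0.4, -0.1, 0.1]
finger_gap: 0.0602
gripper_force: 0.0
```

```bash
python3 - <<'E'
from h import *
s=arm.state();print(s['ee_pos'],s['wrist_force'],s['finger_gap'],togo([.5665,.2555,.07]))
P={n:vision.get_image(n) for n in('scene','side')}
ims=[]
for c in P:
  im=cv2.resize(P[c]['img'],None,fx=4,fy=4,interpolation=cv2.INTER_CUBIC)
  for rad,z in((.061,.068),(.016,.098),(.007,.128)):
   for t in np.linspace(0,2*np.pi,60):
    u=proj(P[c],[.5665+rad*np.cos(t),.2555+rad*np.sin(t),z])*4+1.5
    cv2.circle(im,tuple(int(v) for v in np.round(u)),1,(255,0,0),-1)
  u=(proj(P[c],[.566,.2555,.07])*4).astype(int)
  ims.append(im[u[1]-250:u[1]+250,u[0]-200:u[0]+200])
cv2.imwrite('pics/l3.png',np.hstack(ims)[:,:,::-1])
E
```

```text
[0.56637866 0.25545568 0.10085861] [ 0.36802484 -0.12965121  0.13725185] 0.06015964436721973 [0.01 0.01 3.09]
```

View pics/l3.png

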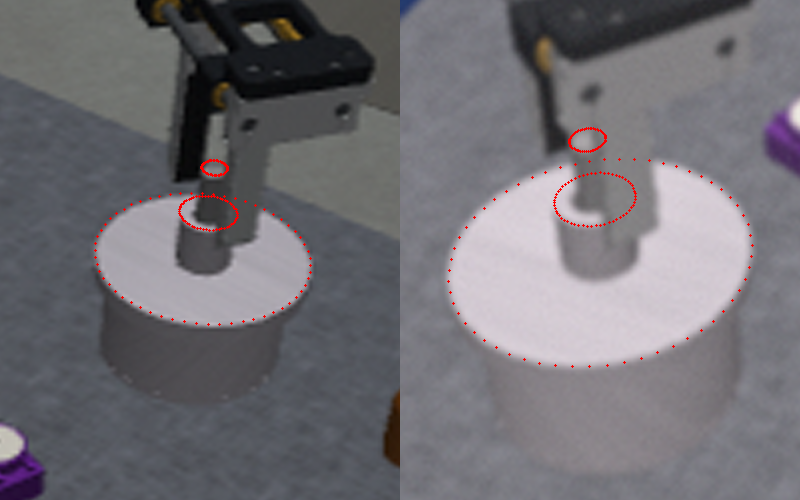

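The lids sit seated and level, with the plate, collar and stem outlines all on the model. I'll lower the open fingers around the collar to z≈0.071 and grip.

>>> apply_moves:
  steps:
    - [0, 0, 0.6, 0]
    - [0, 0, 0.8, 0]
    - [0, 0, 0.8, 0]
    - [0, 0, 0.5, 0]
    - [0, 0, 0.2, 0]

```text
time: 22.28
ee_pos: [0.5653, 0.2551, 0.0702]
ee_rot: [-0.0, 0.893, 0.451, -0.001]
wrist_force: [0.2, 0.2, 0.0]
finger_gap: 0.0613
gripper_force: 0.0
```

>>> apply_moves:
  steps:
    - [0, 0, 0, 0]
    - [0, 0, 0, 0]
    - [0, 0, 0, 0]
    - [0, 0, 0, 0]

```text
time: 22.62
ee_pos: [0.5667, 0.2556, 0.0724]
ee_rot: [0.0, 0.893, 0.451, 0.0]
wrist_force: [0.3, -0.4, -0.7]
finger_gap: 0.0608
gripper_force: 0.0
```

>>> apply_moves:
  steps:
    - [0, 0, 0, 0]
    - [0, 0, 0, 0]
    - [0, 0, 0, 0]
    - [0, 0, 0, 0]
    - [0, 0, 0, 0]
  fingers: 15

```text
time: 23.03
ee_pos: [0.5665, 0.2554, 0.0721]
ee_rot: [0.0, 0.893, 0.451, 0.0]
wrist_force: [0.2, -0.1, 1.2]
finger_gap: 0.0317
gripper_force: 30.1
```

>>> apply_moves:
  steps:
    - [0, 0, 0, 0]
    - [0, 0, 0, 0]
    - [0, 0, 0, 0]
    - [0, 0, 0, 0]

```text
time: 23.37
ee_pos: [0.5664, 0.2554, 0.0721]
ee_rot: [0.0, 0.893, 0.451, 0.0]
wrist_force: [0.1, -1.0, -0.1]
finger_gap: 0.0316
gripper_force: 30.0
```

```bash
python3 - <<'E'
from h import *
s=arm.state();print(s['ee_pos'],s['wrist_force'],s['moment'],s['finger_gap'],s['gripper_force'],rot(s)[:,2])
p=vision.get_image('wrist')
for n,z in(('inner_stem',.113),('outer_collar',.083)):
  for r in vision.landmark_of(p,n)[:1]: print(n,r['score'],onz(p,r['position'],z))
E
```

```text
[0.56643478 0.2554425  0.07206248] [ 0.07929006 -0.98029635 -0.14091504] [-0.07209857  0.06187602 -0.02286532] 0.03160865128902788 30.000253887847066 [ 2.27924910e-04 -3.97837897e-05 -9.99999973e-01]
inner_stem 0.66 [0.56569418 0.25571627 0.113     ]
outer_collar 0.73 [0.67856304 0.27344961 0.083     ]
```

Gripped at 32 mm. I'll lift straight up slowly, watching the lateral force.

>>> apply_moves:
  steps:
    - [0, 0, -0.1, 0]
    - [0, 0, -0.2, 0]
    - [0, 0, -0.3, 0]
    - [0, 0, -0.3, 0]
    - [0, 0, -0.3, 0]

```text
time: 23.93
ee_pos: [0.5663, 0.2555, 0.0842]
ee_rot: [-0.0, 0.893, 0.451, -0.0]
wrist_force: [0.4, -0.3, -2.0]
finger_gap: 0.0322
gripper_force: 30.0
```

>>> apply_moves:
  steps:
    - [0, 0, -0.3, 0]
    - [0, 0, -0.3, 0]
    - [0, 0, -0.3, 0]
    - [0, 0, -0.3, 0]
    - [0, 0, -0.3, 0]

```text
time: 24.35
ee_pos: [0.5664, 0.2555, 0.0993]
ee_rot: [0.0, 0.893, 0.451, 0.0]
wrist_force: [0.3, -0.1, -2.5]
finger_gap: 0.0317
gripper_force: 30.0
```

```bash
python3 - <<'E'
from h import *
s=arm.state();print(s['ee_pos'],s['wrist_force'],s['moment'],s['finger_gap'],togo([.5664,.2554,.0721]))
E
```

```text
[0.56638631 0.25547035 0.09934788] [ 0.30706798 -0.10265365 -2.50394454] [-0.01474178  0.00567444 -0.00510886] 0.031723948340920044 [-0.01  0.    2.72]
```

Only the outer lid's weight shows, about 1.8–2.5 N, with no lateral force. I'll keep lifting.

>>> apply_moves:
  steps:
    - [0, 0, -0.3, 0]
    - [0, 0, -0.3, 0]
    - [0, 0, -0.3, 0]
    - [0, 0, -0.3, 0]
    - [0, 0, -0.3, 0]

```text
time: 24.77
ee_pos: [0.5664, 0.2555, 0.1143]
ee_rot: [0.0, 0.893, 0.451, 0.0]
wrist_force: [1.2, 0.3, -2.6]
finger_gap: 0.0313
gripper_force: 30.0
```

>>> apply_moves:
  steps:
    - [0, 0, -0.3, 0]
    - [0, 0, -0.3, 0]
    - [0, 0, -0.3, 0]
    - [0, 0, -0.3, 0]
    - [0, 0, -0.3, 0]

```text
time: 25.18
ee_pos: [0.5663, 0.2555, 0.1293]
ee_rot: [0.0, 0.893, 0.451, 0.0]
wrist_force: [-0.4, 0.6, -1.6]
finger_gap: 0.0317
gripper_force: 30.0
```

>>> apply_moves:
  steps:
    - [0, 0, -0.4, 0]
    - [0, 0, -0.4, 0]
    - [0, 0, -0.4, 0]
    - [0, 0, -0.4, 0]
    - [0, 0, -0.4, 0]

```text
time: 25.6
ee_pos: [0.5664, 0.2555, 0.1495]
ee_rot: [0.0, 0.893, 0.451, 0.0]
wrist_force: [0.1, 0.4, -2.3]
finger_gap: 0.0318
gripper_force: 30.0
```

>>> apply_moves:
  steps:
    - [0, 0, -0.6, 0]
    - [0, 0, -0.8, 0]
    - [0, 0, -0.8, 0]
    - [0, 0, -0.8, 0]
    - [0, 0, -0.6, 0]

```text
time: 26.02
ee_pos: [0.5668, 0.2556, 0.1864]
ee_rot: [0.0, 0.893, 0.451, 0.001]
wrist_force: [-0.4, 0.6, -2.5]
finger_gap: 0.0317
gripper_force: 30.0
```

>>> apply_moves:
  steps:
    - [0, 0, -0.3, 0]
    - [0, 0, 0, 0]
    - [0, 0, 0, 0]
    - [0, 0, 0, 0]

```text
time: 26.35
ee_pos: [0.566, 0.2553, 0.1876]
ee_rot: [-0.0, 0.893, 0.451, -0.0]
wrist_force: [0.2, 0.3, -3.3]
finger_gap: 0.0318
gripper_force: 30.0
```

```bash
python3 - <<'E'
from h import *
s=arm.state();print(s['ee_pos'],s['wrist_force'],s['finger_gap'],s['gripper_force'])
P={n:vision.get_image(n) for n in('scene','side')}
ims=[]
for c in P:
  im=cv2.resize(P[c]['img'],None,fx=3,fy=3,interpolation=cv2.INTER_CUBIC)
  u=(proj(P[c],[.566,.2555,.12])*3).astype(int)
  ims.append(im[max(u[1]-250,0):u[1]+250,u[0]-200:u[0]+200])
h=min(i.shape[0] for i in ims)
cv2.imwrite('pics/l4.png',np.hstack([i[:h] for i in ims])[:,:,::-1])
E
```

```text
[0.56603754 0.25534754 0.18755088] [ 0.22155371  0.25578682 -3.2642904 ] 0.03182232689801155 29.9995032325387
```

View pics/l4.png

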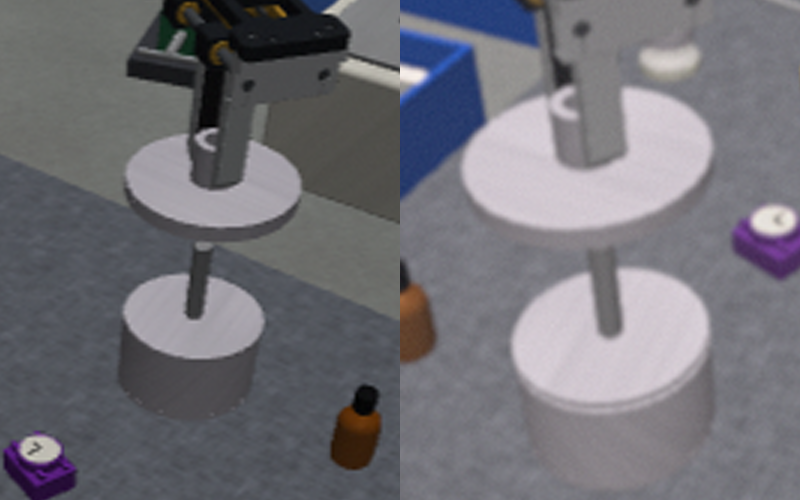

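The inner lid is seated flush on the tin, with its stem at (200,280) in the left half and (605,285) in the right half. The outer lid is held level about 43 mm above the stem's top. I'll hand it in.

```bash
python3 -c "
from h import *
print(job.job_done())"
```

```text
the job is handed in; nothing more can be done
None
```

The job is handed in at about 26 s of the 64 s allowed: the watch is upright in the tin, the inner lid is seated, and the outer lid is held level about 43 mm above the stem's top. I viewed 11 pictures, one over the limit of 10.

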